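Zero a field sensor in its dock and hold it along the field pointer

ROBOT

A 7-joint arm with a two-finger parallel gripper is mounted at the origin on the work surface. World frame = base frame: x ahead of the robot, y to its left, z up, the work surface at z = 0. Lengths are in m, angles in rad, forces in N, time in s.
With the tool pointing down it reaches from about 0.4 to 0.85 m from the base axis. Payload 10.4 kg.
Tool frame: the origin (TCP) lies between the finger pads; the fingertips stand 25 mm ahead of it and the grasp point (between the pads) lies 6 mm ahead of it; z points along the fingers, y is the line along which they close (so a half turn about z gives the same grasp; the last joint's range is limited). The gripper opens to 85 mm and grips with 20 to 120 N. Pads are 22 mm wide; open, the fingers measure 114 mm over their backs; the gripper's body (76 mm by 85 mm) begins 54 mm behind the grasp point. The pads swing forward as they close: fully open they stand 13 mm farther back than shut.
Start: joints at [-1.229, 0.332, -0.065, 1.46, 0.022, 1.35, -0.088], TCP at [0.223, 0.584, 0.256] pointing down, gripper open.
Joint ranges: [-2.6, 2.6], [-0.5, 2.12], [-1.47, 1.34], [0.16, 2.42], [-1.27, 4.41], [0.06, 2.06], [-2.6, 2.6]. Speed limits (rad/s): [2.22, 2.22, 2.79, 2.79, 3.14, 3.14, 3.14].

INTERFACE

Orientations are given as [roll, pitch, yaw] about the fixed x, y, z axes, in that order (R = Rz(yaw) Ry(pitch) Rx(roll)).
In Python, from plant import manip gives the robot as it stands.
- The arm moves only by the tool play_rows, never from a script. Its argument "steps" is a list of rows, each a list of 7 numbers: the turn, a rotation vector about the tool's x, y, z in degrees, then the shift along the tool's x, y, z in mm, then the opening, from 0 (shut) to 1 (fully open). In form: [[wx, wy, wz, x, y, z, fingers], ...]. A call has 1 to 12 rows; each row is the pose to reach, as a shift and turn from the pose commanded when the call began, along the tool's axes at that moment; what a row does not reach only later rows make up. A row lasts 1/12 s, in which the tool goes at most 41.7 mm and 7.16 degrees, less where a joint would pass 70% of its speed; a pose out of reach is approached as far as the arm can. A call with a gripper value outside its range is refused whole. The fingers move at their own pace and stop on an object; the grip force is fixed at half the most. Time passes only in rows, so rows that repeat a pose let the fingers close. It gives the time, the measured TCP pose, the force, the opening and the grip force at its end, in the units of the state.
- manip.get_obs(): the state, without advancing time (a new reading comes with each control period).
- manip.read_camera(name): name is "scene" or "top" or "wrist"; returns a dict with "pixels" (420x560x3 uint8, blue, green, red), "fx", "fy", "cx", "cy" (pixels), "rvec" (rotation vector, rad) and "tvec" (3), from world to camera coordinates, as OpenCV has them; the wrist camera has in their place "tool_from_camera" (4x4, takes a point from camera to tool coordinates, whose origin is the TCP and whose axes are the flange's). Camera axes: x right, y down, z forward; pixel columns grow to the right and rows downward; lengths in m; the calibration is good to about 2 mm. A picture is of the moment at which its call begins: read the wrist's pose just before it. There is no depth.
- manip.job_done(): hands the job in; it is judged then, once.
The state is a dict: "clock": time; "qpos": joint angles; "joint_vel": joint speeds; "effort": joint torques, N m; "tool_pos": TCP position; "orientation": TCP orientation; "wrist_force": force on the tool from outside, world axes, zero at the start; "wrist_torque": the same for the moment, N m; "width": opening from 0.0 (shut) to 1.0 (fully open); "grasp_force": force on a finger pad.
Only numpy, scipy, OpenCV 4.12 (cv2) and the standard library are available. Lean on these libraries where they do the work, as an engineer would, in place of code of your own. Each camera call takes 0.05 s, during which the arm holds its last target. There are 200 camera calls.

TASK

Zero the orange-headed sensor: press it down in its dock until its collar sits on the dock's rim and keep it pressed there for at least one second. Then draw it straight out, lean it parallel to the slanted yellow pointer rod, head end uppermost like the arrowhead, and finish while holding it still in that attitude, gripped and clear of everything else, with all of it at least 10 cm above the bench. Leave the blue-headed sensor, the pointer and all the other things where they are.

Things in the scene. Friction and masses are not known exactly. Their poses are not given: they have to be found in the camera images.
- sensor: The orange-headed sensor, loose, about 0.3 kg (0.2 to 0.42), standing upright in its dock. Origin: centre of its underside (foot); z runs along the tube to the head. White round tube 34 mm in diameter from 0 to 120 mm up, dark collar 48 mm in diameter from 56 to 62 mm up, then an orange square head 32 x 32 mm from 120 to 165 mm up (sides along x and y), with a flat dark disc 14 mm wide and 6 mm high on its top (171 mm overall, look only). Grip it by the head.
- sensor_foot (a point): Centre of the sensor's underside: the same point as the sensor's origin.
- dock: Grey block dock of the orange-headed sensor, fixed to the bench, 90 x 90 mm and 80 mm high. Origin: centre of its underside. A round vertical bore 38 mm in diameter opens in the middle of its top; in the bore the sensor's foot stands on a sprung plunger whose top is 30 mm above the bench at rest, so 50 mm of the tube is inside and the collar hangs 6 mm above the rim. The other dock looks the same; only the sensors tell them apart.
- plunger (a joint): Sprung plunger in the dock, under the sensor. Metres pressed down: 0 at rest; about 0.006 when the sensor's collar sits on the rim (the stop). It pushes up with 6 N at rest and 10.5 N at 6 mm, so pressing takes about 6 to 9 N on top of the sensor's weight; it springs back when let go.
- pointer: Yellow pointer rod, 14 mm in diameter and 220 mm long with an arrowhead at its upper end, set slanting on a fixed stand. Origin: its pivot at mid-length, 160 mm above the bench. z runs along the rod towards the arrowhead: the direction the sensor's z must take. It leans 29 to 45 degrees from upright, arrowhead on the robot's side of the pivot (leaning towards -x, up to 40 degrees to either side of it). It turns on a stiff pivot: do not touch it.
- pointer_stand: Fixed stand of the pointer: dark round foot 100 mm in diameter and an aluminium post beside the rod, to 170 mm high. Origin: centre of its underside.
- spare_sensor: The blue-headed sensor, otherwise just like the orange one, standing in the other dock. Leave it alone. Origin: centre of its foot.
- spare_dock: The other grey dock, fixed, same as the first, 90 x 90 x 80 mm. Origin: centre of its underside.
- mug: Blue mug, 76 mm wide, 90 mm high, loose. Origin: centre of its underside. Leave alone.
- radio: Black handheld radio standing upright, 36 x 60 x 130 mm plus a 110 mm aerial, loose. Origin: centre of its underside. Leave alone.
- battery: Black battery pack with a green band, 110 x 70 x 50 mm, two terminals on top, loose. Origin: centre of its underside. Leave alone.
- tape: Blue roll of tape lying flat, 90 mm across, 20 mm high, loose. Origin: centre of its underside. Leave alone.
- screwdriver: Screwdriver lying on the bench, loose. Leave alone.
- pointer_tip (a point): Point of the pointer's arrowhead, 110 mm from the pivot along the rod.

How it is judged:
By the outcome, as a careful person would: the job done as asked, in the order asked, and still so for the second after the job is handed in, while the arm keeps its last pose, push and grip.
It also fails if it takes over 38 s, if anything falls off the work surface, if the arm or the gripper's body presses on something with over 40 N, if the wrist force passes 120 N, or if a joint passes its speed limit or range.

## Working session

There is one attempt and no reset: what is moved stays moved. The work goes in short steps, Python scripts to look and compute and a tool call to move; the robot and the scene stay as the last step left them, time stands still between calls to the robot, and variables do not carry over. Pictures are saved under pics/ and viewed, at most 10 in all, crops included, and the job is handed in when it is done.

Besides the shell and the picture viewer there is one more tool, called after ">>>" by a JSON object that holds its "fn" and its "kwargs". play_rows: Moves the arm, as the interface text tells. Its arguments: {"type":"object","properties":{"steps":{"type":"array"}},"required":["steps"]}

```bash
mkdir -p pics
cat > h.py <<'E'
import numpy as np, cv2, json
from scipy.spatial.transform import Rotation as R
from plant import manip
def cam(name):
    o=manip.get_obs(); c=manip.read_camera(name); c['obs']=o
    if name=='wrist':
        T=np.eye(4);T[:3,:3]=R.from_euler('xyz',o['orientation']).as_matrix();T[:3,3]=o['tool_pos']
        T=T@np.array(c['tool_from_camera']); c['Rwc']=T[:3,:3]; c['C']=T[:3,3]
    else:
        M=R.from_rotvec(np.ravel(c['rvec'])).as_matrix(); c['Rwc']=M.T; c['C']=-M.T@np.ravel(c['tvec'])
    return c
def ray(c,u,v):
    d=c['Rwc']@np.array([(u-c['cx'])/c['fx'],(v-c['cy'])/c['fy'],1]); return c['C'],d/np.linalg.norm(d)
def onz(c,u,v,z):
    C,d=ray(c,u,v); return C+d*(z-C[2])/d[2]
def tri(rays):
    A=0;b=0
    for C,d in rays:
        P=np.eye(3)-np.outer(d,d);A=A+P;b=b+P@C
    return np.linalg.solve(A,b)
def proj(c,p):
    q=c['Rwc'].T@(np.array(p)-c['C']); return np.array([c['fx']*q[0]/q[2]+c['cx'],c['fy']*q[1]/q[2]+c['cy']])
def blobs(img,lo,hi,n=4,amin=30):
    m=cv2.inRange(cv2.cvtColor(img,cv2.COLOR_BGR2HSV),lo,hi)
    k,l,s,ce=cv2.connectedComponentsWithStats(m)
    return m,l,[(i,s[i].tolist(),ce[i].round(1).tolist()) for i in sorted(range(1,k),key=lambda i:-s[i][4])[:n] if s[i][4]>amin]
E
python3 - <<'E'
from h import *
for n in ('scene','top'):
    c=cam(n); im=np.array(c['pixels']); cv2.imwrite(f'pics/{n}0.png',im)
    print(n,c['C'].round(3),c['fx'])
    for nm,lo,hi in (('or',(5,150,100),(18,255,255)),('ye',(20,120,100),(35,255,255))):
        print(nm,blobs(im,lo,hi)[2])
o=manip.get_obs();print(o)
E
```

```text
scene [1.671 0.445 1.143] 507.497892198059
or [(8, [409, 338, 24, 41, 874], [420.6, 358.6]), (2, [508, 235, 10, 43, 86], [513.1, 255.0]), (1, [333, 199, 10, 8, 53], [337.6, 203.2])]
ye [(1, [256, 218, 29, 74, 319], [270.6, 253.8])]
top [ 0.446 -0.039  1.431] 445.7573942356318
or [(2, [108, 62, 21, 34, 526], [117.9, 78.9]), (1, [33, 45, 20, 26, 362], [41.7, 58.2]), (22, [39, 366, 22, 17, 202], [50.4, 373.7]), (21, [123, 344, 31, 9, 90], [138.3, 348.4])]
ye [(1, [262, 124, 15, 32, 100], [268.3, 142.7]), (2, [227, 219, 11, 11, 60], [232.4, 224.8])]
{'clock': 0.1, 'qpos': array([-1.22858831,  0.33283296, -0.06468708,  1.46085528,  0.02160339,
        1.34989424, -0.08852564]), 'joint_vel': array([-0.0001884 , -0.00123693,  0.00037469, -0.00341872, -0.00323637,
       -0.00051023, -0.0007152 ]), 'effort': array([ 5.42500948e-04, -6.26738119e+01,  4.86154330e-02, -3.92436826e+01,
        1.63924356e-02,  6.76850555e-03,  4.62305479e-05]), 'tool_pos': array([0.22288313, 0.58358488, 0.25558125]), 'orientation': array([-3.14029991e+00,  6.52445232e-05,  2.77676674e+00]), 'wrist_force': array([ 0.20594274,  0.91427324, -0.20717125]), 'wrist_torque': array([0.02750867, 0.02118811, 0.01371513]), 'grasp_force': 0.0, 'width': 0.9995957110125411}
```

View pics/scene0.png

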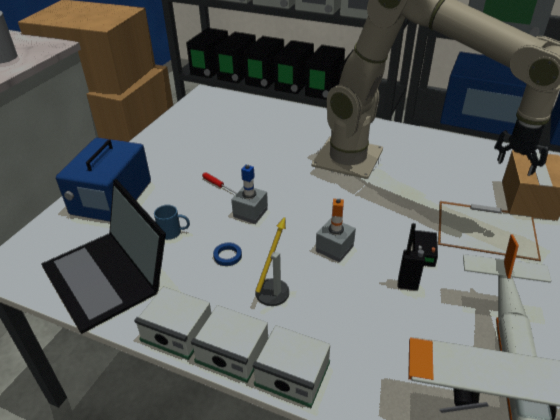

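View pics/top0.png

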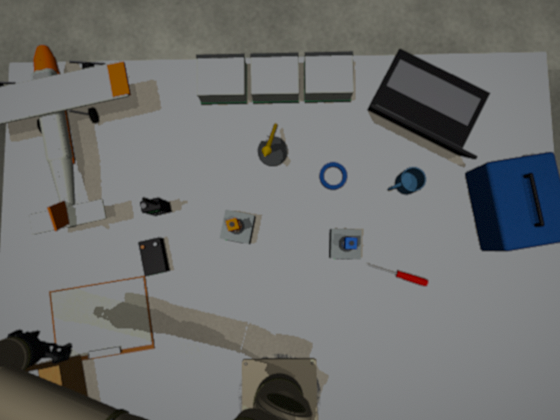

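The scene view shows the orange sensor at (337,208) and the pointer from (258,291) to its tip at (283,222). The top view shows the sensor at (234,225), the pointer at (270,140), the radio at (155,206) and the spare sensor at (349,243).

Run:
```python
from h import *
a=cam('scene');b=cam('top')
ia=np.array(a['pixels']);ib=np.array(b['pixels'])
A=cv2.resize(ia[185:310,230:370],None,fx=4,fy=4,interpolation=cv2.INTER_CUBIC)
B=cv2.resize(ib[110:250,210:300],None,fx=4,fy=4,interpolation=cv2.INTER_CUBIC)
out=np.zeros((600,800,3),np.uint8)
A=cv2.resize(A,(440,393));B=cv2.resize(B,(360,560));out[:393,:440]=A;out[:560,440:]=B
cv2.imwrite('pics/crop1.png',out)
m,l,bl=blobs(ib,(5,120,60),(35,255,255),8);print([x for x in bl if 200<x[2][0]<300])
m,l,bl=blobs(ia,(3,120,60),(35,255,255),8);print([x for x in bl if 200<x[2][0]<380 and 180<x[2][1]<320])
# sensor: top of head at 0.195 when foot at 0.03
print(onz(b,234,225,0.195), onz(a,337.6,203.2,0.175))
print(onz(b,271,152,0), onz(a,272,292,0))
```

```text
[(4, [261, 124, 16, 33, 171], [268.8, 142.8]), (8, [226, 218, 14, 13, 133], [232.7, 224.3])]
[(18, [256, 218, 29, 75, 337], [270.4, 254.7]), (7, [332, 199, 12, 18, 154], [337.3, 207.8])]
[0.52040408 0.1117557  0.195     ] [0.50529895 0.11644724 0.175     ]
[0.7691382  0.01358405 0.        ] [0.76657099 0.01038344 0.        ]
```

View pics/crop1.png

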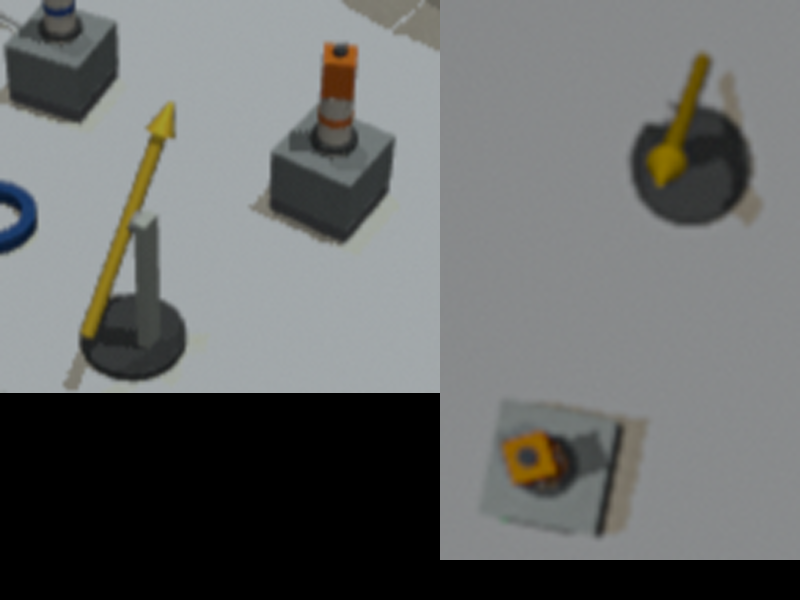

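The crop shows the head disc at top (232.2,224.3), with the head turned about 14°. The pointer tail is at top (275.8,124.5) / scene (258,291.6), and its tip at top (265,156.5) / scene (284.4,217.5).

```bash
cat >> h.py <<'E'
def rel(p,Rm,o=None):
    """turn (deg) and shift (mm) in tool axes from current measured pose to world pose"""
    o=o or manip.get_obs(); R0=R.from_euler('xyz',o['orientation'])
    return (R0.inv()*Rm).as_rotvec(degrees=True).round(2), (R0.inv().apply(np.array(p)-o['tool_pos'])*1000).round(1)
def toolR(zdir,ydir):
    z=np.array(zdir)/np.linalg.norm(zdir); y=np.array(ydir,float); y-=z*(y@z); y/=np.linalg.norm(y)
    return R.from_matrix(np.c_[np.cross(y,z),y,z])
E
python3 - <<'E'
from h import *
a=cam('scene');b=cam('top');w=cam('wrist')
s=tri([ray(b,232.25,224.25),ray(a,341/3.143+230,48/3.143+185)]);print('head disc',s,onz(b,232.25,224.25,.201))
tail=tri([ray(b,275.75,124.5),ray(a,258,291.6)]);tip=tri([ray(b,265,156.5),ray(a,284.4,217.5)])
d=tip-tail;print(tail,tip,np.linalg.norm(d),d/np.linalg.norm(d),(tip+tail)/2)
print(np.array(w['tool_from_camera']).round(3),w['fx'])
for u,v in ((155,206),(153,256),(349,243)):print(onz(b,u,v,.1))
print(rel([s[0]-.04,s[1],.36],toolR([0,0,-1],[np.cos(.244),np.sin(.244),0])))
E
```

```text
head disc [0.5211738  0.1194384  0.19871494] [0.52219285 0.1158721  0.201     ]
[ 0.83854766 -0.00176004  0.07238992] [0.70163977 0.02291959 0.24227796] 0.21957868305515343 [-0.62350262  0.11239542  0.77370004] [0.77009372 0.01057977 0.15733394]
[[ 0.002 -0.966 -0.26   0.066]
 [ 1.     0.002 -0.    -0.   ]
 [ 0.001 -0.26   0.966 -0.117]
 [ 0.     0.     0.     1.   ]] 323.8606088478936
[0.58693813 0.36180087 0.1       ]
[0.43710854 0.36556392 0.1       ]
[ 0.46759893 -0.21865151  0.1       ]
(array([-1.000e-02,  1.000e-02,  5.512e+01]), array([-406.9, -341.7, -103.8]))
```

>>> {"fn": "play_rows", "kwargs": {"steps": [[0, 0, 7, -37, -27, -30, 1], [0, 0, 14, -74, -54, -60, 1], [0, 0, 21, -111, -82, -90, 1], [0, 0, 28, -148, -109, -104, 1], [0, 0, 35, -185, -136, -104, 1], [0, 0, 42, -222, -164, -104, 1], [0, 0, 49, -259, -191, -104, 1], [0, 0, 55, -296, -218, -104, 1], [0, 0, 55, -333, -245, -104, 1], [0, 0, 55, -370, -273, -104, 1], [0, 0, 55, -407, -300, -104, 1], [0, 0, 55, -444, -327, -104, 1]]}}

```text
clock: 1.35
tool_pos: [0.4802, 0.1825, 0.3604]
orientation: [3.141, -0.001, 1.817]
wrist_force: [1.0, -0.4, -0.4]
width: 1.001
grasp_force: 0.0
```

>>> {"fn": "play_rows", "kwargs": {"steps": [[0, 0, 0, 0, 0, 0, 1], [0, 0, 0, 0, 0, 0, 1], [0, 0, 0, 0, 0, 0, 1]]}}

```text
clock: 1.6
tool_pos: [0.4794, 0.1847, 0.36]
orientation: [-3.142, -0.0, 1.817]
wrist_force: [-0.7, 0.7, -0.4]
width: 1.002
grasp_force: 0.0
```

Run:
```python
from h import *
w=cam('wrist');im=np.array(w['pixels']);cv2.imwrite('pics/w1.png',im)
m,l,bl=blobs(im,(3,120,60),(25,255,255),6);print(bl)
o=w['obs'];print(o['clock'],o['tool_pos'],o['orientation'],o['qpos'],o['wrist_force'])
```

```text
[(7, [289, 260, 33, 31, 775], [305.2, 274.3]), (8, [476, 394, 14, 26, 157], [482.4, 410.6])]
1.6 [0.47936061 0.18474833 0.36000217] [-3.14150778e+00 -4.64633482e-04  1.81681020e+00] [-0.80580222  0.03663666  0.36290948  1.5951171  -0.01349873  1.51222075
 -0.19631138] [-0.6578297   0.65923536 -0.43494292]
```

View pics/w1.png

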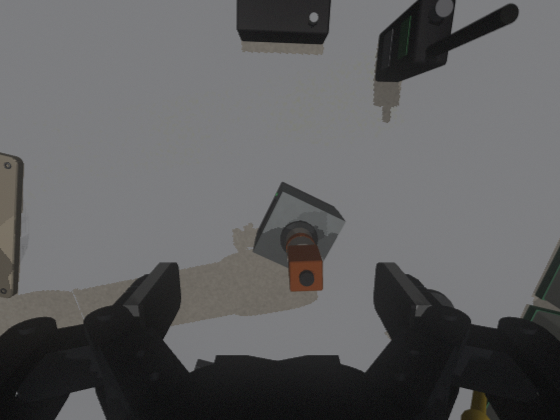

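The wrist view shows the head top with its disc at (306,278), and the head nearly square to the fingers. The pointer is at the lower right.

Run:
```python
from h import *
w=cam('wrist');im=np.array(w['pixels'])
p=onz(w,306,278,.201);print('disc',p)
m,l,bl=blobs(im,(3,120,60),(25,255,255),1)
c=max(cv2.findContours((l==bl[0][0]).astype(np.uint8),0,1)[0],key=cv2.contourArea)
print(cv2.approxPolyDP(c,3,True)[:,0].tolist())
sub=im[255:295,285:330,2];print(sub[::4,::3])
```

```text
disc [0.52311141 0.12287275 0.201     ]
[[321, 261], [290, 262], [291, 291], [321, 290]]
[[ 69  53  57  58  57  58  58  56  57  58  58  58  76  69 107]
 [ 67  74  56  59  58  57  57  57  57  58  58  59  71  77 122]
 [ 70  59  90  92  92  93  95  95  97  98  98  99  94 122 122]
 [ 83  60 100 102 101 102 103 102 102 102 101 102  95 122 123]
 [109  78 100 102 103 102  75  45  69  96 102 103  96 123 123]
 [105  87 100 102 101  43  47  47  46  41  98 102  98 122 122]
 [108 111 101 102 101  46  46  45  46  46 102 101  99 123 122]
 [105 109  99 101 100  67  46  47  46  45 102 102 100 124 122]
 [108 110  99 102 102 102  99  80  97 101 101 102  98 123 123]
 [108 110  97 100  99  96  95  93  93  95  95 101 106 123 122]]
```

Run:
```python
from h import *
w=cam('wrist')
q=np.array([onz(w,*u,.195) for u in ((290,262),(321.3,261),(321.7,290.3),(290.7,291.3))]);print(q.mean(0))
e=[q[1]-q[0],q[2]-q[3],q[0]-q[3],q[1]-q[2]]
print([(np.linalg.norm(x)*1000,np.degrees(np.arctan2(x[1],x[0]))%90) for x in e])
y=np.radians(16);p=[.5225,.1215]
for z in(.25,.18): print(rel([*p,z],toolR([0,0,-1],[np.cos(y),np.sin(y),0])))
```

```text
[0.52378337 0.12208679 0.195     ]
[(np.float64(29.444041633093118), np.float64(16.356246244135235)), (np.float64(29.92443806206262), np.float64(16.43760810474561)), (np.float64(30.576647389934006), np.float64(16.217579196553288)), (np.float64(30.536768133355668), np.float64(17.11872631569929))]
(array([-0.01, -0.02, -1.76]), array([-73. ,  26.5, 109.9]))
(array([-0.01, -0.02, -1.76]), array([-73.1,  26.5, 179.9]))
```

>>> {"fn": "play_rows", "kwargs": {"steps": [[0, 0, -2.2, -30, 11, 20, 1], [0, 0, -2.2, -60, 22, 40, 1], [0, 0, -2.2, -73, 27, 70, 1], [0, 0, -2.2, -73, 27, 95, 1], [0, 0, -2.2, -73, 27, 95, 1], [0, 0, -2.2, -73, 27, 95, 1]]}}

```text
clock: 2.25
tool_pos: [0.5227, 0.1213, 0.2646]
orientation: [-3.139, -0.0, 1.857]
wrist_force: [-0.1, 0.5, 1.4]
width: 0.999
grasp_force: 0.0
```

Run:
```python
from h import *
w=cam('wrist');im=np.array(w['pixels']);cv2.imwrite('pics/w2.png',im)
m,l,bl=blobs(im,(3,120,50),(25,255,255),2);print(bl)
c=max(cv2.findContours((l==bl[0][0]).astype(np.uint8),0,1)[0],key=cv2.contourArea)
print(cv2.approxPolyDP(c,3,True)[:,0].tolist())
o=w['obs'];print(o['clock'],o['tool_pos'],o['orientation'],o['qpos'],o['wrist_force'])
```

```text
[(1, [254, 188, 52, 74, 2703], [279.4, 227.9])]
[[272, 189], [259, 200], [254, 215], [255, 259], [303, 261], [305, 215], [300, 201], [286, 189]]
2.25 [0.52269703 0.12128667 0.26464861] [-3.13938865e+00 -6.77164717e-05  1.85688173e+00] [-0.70903755  0.13018291  0.43610756  1.70368331 -0.05664993  1.32238323
  0.02397419] [-0.13563988  0.4968299   1.39020709]
```

View pics/w2.png

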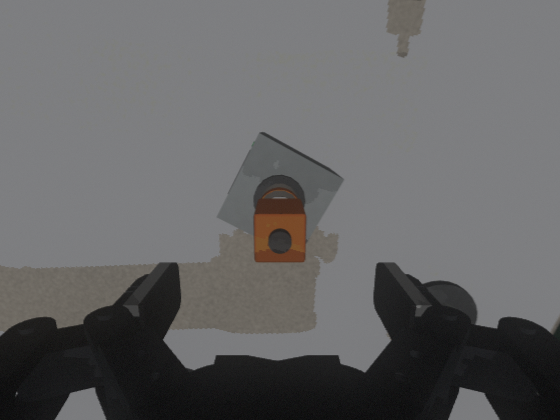

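The wrist view shows the head centred between the fingers (columns 254–305, disc at (279,241)) and square to them. Descending and gripping next.

>>> {"fn": "play_rows", "kwargs": {"steps": [[0, 0, 0, -1, 0, 30, 1], [0, 0, 0, -1, 0, 60, 1], [0, 0, 0, -1, 0, 86, 1], [0, 0, 0, -1, 0, 86, 1], [0, 0, 0, -1, 0, 86, 0.3], [0, 0, 0, -1, 0, 86, 0.2], [0, 0, 0, -1, 0, 86, 0], [0, 0, 0, -1, 0, 86, 0], [0, 0, 0, -1, 0, 86, 0], [0, 0, 0, -1, 0, 86, 0], [0, 0, 0, -1, 0, 86, 0], [0, 0, 0, -1, 0, 86, 0]]}}

```text
clock: 3.3
tool_pos: [0.5244, 0.1195, 0.1797]
orientation: [3.14, -0.0, 1.855]
wrist_force: [2.1, 1.1, 2.4]
width: 0.367
grasp_force: 63.7
```

>>> {"fn": "play_rows", "kwargs": {"steps": [[0, 0, 0, 0, 0, 0, 0], [0, 0, 0, 0, 0, 0, 0], [0, 0, 0, 0, 0, 0, 0], [0, 0, 0, 0, 0, 0, 0]]}}

```text
clock: 3.63
tool_pos: [0.5243, 0.1195, 0.1793]
orientation: [3.14, -0.0, 1.855]
wrist_force: [3.3, 1.7, 3.4]
width: 0.363
grasp_force: 63.7
```

>>> {"fn": "play_rows", "kwargs": {"steps": [[0, 0, 0, 0, 1, 1, 0], [0, 0, 0, 0, 1, 2, 0], [0, 0, 0, 0, 1, 3, 0], [0, 0, 0, 0, 1, 4, 0], [0, 0, 0, 0, 1, 5, 0], [0, 0, 0, 0, 1, 5, 0]]}}

```text
clock: 4.13
tool_pos: [0.5248, 0.1196, 0.1748]
orientation: [3.141, -0.001, 1.855]
wrist_force: [-1.4, 0.3, 12.8]
width: 0.37
grasp_force: 65.0
```

>>> {"fn": "play_rows", "kwargs": {"steps": [[0, 0, 0, 0, 0, 1, 0], [0, 0, 0, 0, 0, 1, 0], [0, 0, 0, 0, 0, 1, 0]]}}

```text
clock: 4.38
tool_pos: [0.5248, 0.1196, 0.1747]
orientation: [3.141, -0.001, 1.855]
wrist_force: [-6.2, -0.5, 22.6]
width: 0.369
grasp_force: 66.2
```

>>> {"fn": "play_rows", "kwargs": {"steps": [[0, 0, 0, 0, 0, 1, 0], [0, 0, 0, 0, 0, 1, 0], [0, 0, 0, 0, 0, 1, 0]]}}

```text
clock: 4.63
tool_pos: [0.5249, 0.1196, 0.1747]
orientation: [3.141, -0.001, 1.855]
wrist_force: [-10.7, -2.0, 33.1]
width: 0.368
grasp_force: 67.4
```

>>> {"fn": "play_rows", "kwargs": {"steps": [[0, 0, 0, 0, 0, 1, 0], [0, 0, 0, 0, 0, 1, 0], [0, 0, 0, 0, 0, 1, 0]]}}

```text
clock: 4.88
tool_pos: [0.5249, 0.1196, 0.1746]
orientation: [3.141, -0.002, 1.855]
wrist_force: [-14.7, -2.1, 43.1]
width: 0.368
grasp_force: 68.6
```

>>> {"fn": "play_rows", "kwargs": {"steps": [[0, 0, 0, 0, -0.7, -1, 0], [0, 0, 0, 0, -1.2, -1.5, 0], [0, 0, 0, 0, -1.2, -1.5, 0], [0, 0, 0, 0, -1.2, -1.5, 0]]}}

```text
clock: 5.22
tool_pos: [0.5245, 0.1195, 0.1747]
orientation: [3.139, -0.001, 1.855]
wrist_force: [-1.8, -0.2, 23.3]
width: 0.365
grasp_force: 66.1
```

Run:
```python
from h import *
a=cam('scene');ia=np.array(a['pixels']);i0=cv2.imread('pics/scene0.png')
f=lambda i:cv2.resize(i[195:265,310:362],(390,525),interpolation=cv2.INTER_CUBIC)
cv2.imwrite('pics/press.png',np.hstack([f(i0),f(ia)]))
o=manip.get_obs();print(o['tool_pos'],o['wrist_force'],o['wrist_torque'])
```

```text
[0.52452642 0.11951581 0.17469684] [-2.86759883 -0.17383613 22.57159128] [-0.02946586  0.70775049  0.02147787]
```

View pics/press.png

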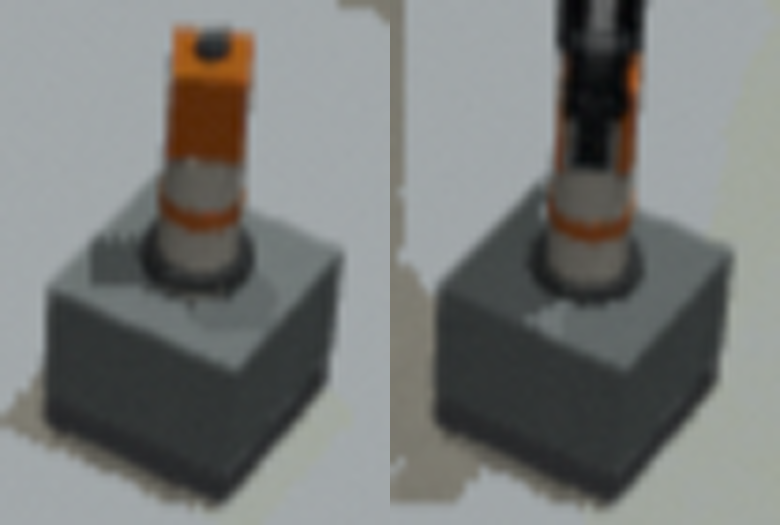

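The crop shows the sensor lowered by about 12 crop pixels (~6 mm) with its collar on the rim. Holding the press.

>>> {"fn": "play_rows", "kwargs": {"steps": [[0, 0, 0, 0, 0, 0.7, 0], [0, 0, 0, 0, 0, 0.7, 0], [0, 0, 0, 0, 0, 0.7, 0], [0, 0, 0, 0, 0, 0.7, 0], [0, 0, 0, 0, 0, 0.7, 0], [0, 0, 0, 0, 0, 0.7, 0], [0, 0, 0, 0, 0, 0.7, 0], [0, 0, 0, 0, 0, 0.7, 0], [0, 0, 0, 0, 0, 0.7, 0], [0, 0, 0, 0, 0, 0.7, 0], [0, 0, 0, 0, 0, 0.7, 0], [0, 0, 0, 0, 0, 0.7, 0]]}}

```text
clock: 6.27
tool_pos: [0.5246, 0.1195, 0.1747]
orientation: [3.139, -0.001, 1.855]
wrist_force: [-5.3, 0.2, 29.1]
width: 0.365
grasp_force: 67.1
```

>>> {"fn": "play_rows", "kwargs": {"steps": [[0, 0, 0, 0, 0, 0, 0], [0, 0, 0, 0, 0, 0, 0], [0, 0, 0, 0, 0, 0, 0], [0, 0, 0, 0, 0, 0, 0], [0, 0, 0, 0, 0, -5, 0], [0, 0, 0, 0, 0, -12, 0], [0, 0, 0, 0, 0, -20, 0], [0, 0, 0, 0, 0, -28, 0], [0, 0, 0, 0, 0, -36, 0], [0, 0, 0, 0, 0, -44, 0], [0, 0, 0, 0, 0, -52, 0], [0, 0, 0, 0, 0, -60, 0]]}}

```text
clock: 7.27
tool_pos: [0.5231, 0.119, 0.2323]
orientation: [-3.14, -0.0, 1.855]
wrist_force: [0.3, 1.3, -3.7]
width: 0.366
grasp_force: 62.9
```

>>> {"fn": "play_rows", "kwargs": {"steps": [[0, 0, 0, 0, 0, -20, 0], [0, 0, 0, 0, 0, -40, 0], [0, 0, 0, 0, 0, -70, 0], [0, 0, 0, 0, 0, -100, 0], [0, 0, 0, 0, 0, -130, 0], [0, 0, 0, 0, 0, -130, 0], [0, 0, 0, 0, 0, -130, 0]]}}

```text
clock: 7.85
tool_pos: [0.5238, 0.1191, 0.3633]
orientation: [3.14, -0.0, 1.855]
wrist_force: [-0.1, -0.6, -4.6]
width: 0.368
grasp_force: 63.0
```

Run:
```python
from h import *
d=np.array([-.6235,.1124,.7737])
o=manip.get_obs();R0=R.from_euler('xyz',o['orientation']);y=R0.as_matrix()[:,1]
print(o['clock'],o['qpos'].round(2),o['wrist_force'],y)
# minimal turn taking tool z to -d
z=R0.as_matrix()[:,2];ax=np.cross(z,-d);ax/=np.linalg.norm(ax)
Rm=R.from_rotvec(ax*np.arccos(z@-d))*R0
for p in([.5,.12,.36],[.45,.12,.36],[.42,.15,.36]):print(rel(p,Rm), (np.array(p)-.165*d).round(3))
```

```text
7.85 [-0.72  0.09  0.44  1.54 -0.04  1.52  0.01] [-0.13944286 -0.5664163  -4.57857907] [0.95987166 0.28043217 0.00204782]
(array([-35.07, -17.56,   0.  ]), array([  7.5, -22.6,   3.2])) [0.603 0.101 0.232]
(array([-35.07, -17.56,   0.  ]), array([ 21.6, -70.6,   3.1])) [0.553 0.101 0.232]
(array([-35.07, -17.56,   0.  ]), array([ 58.8, -91. ,   3.1])) [0.523 0.131 0.232]
```

>>> {"fn": "play_rows", "kwargs": {"steps": [[-4.4, -2.2, 0, 3, -9, -2, 0], [-8.8, -4.4, 0, 6, -18, -4, 0], [-13.2, -6.6, 0, 9, -27, -6, 0], [-17.6, -8.8, 0, 12, -36, -8, 0], [-22, -11, 0, 15, -45, -11, 0], [-26.4, -13.2, 0, 18, -54, -13, 0], [-30.8, -15.4, 0, 20, -62, -15, 0], [-35.07, -17.56, 0, 22, -70, -17, 0], [-35.07, -17.56, 0, 22, -70, -17, 0], [-35.07, -17.56, 0, 22, -70, -17, 0], [-35.07, -17.56, 0, 22, -70, -17, 0], [-35.07, -17.56, 0, 22, -70, -17, 0]]}}

```text
clock: 8.85
tool_pos: [0.4506, 0.1203, 0.3783]
orientation: [2.513, 0.287, 1.761]
wrist_force: [0.9, 0.4, -4.3]
width: 0.366
grasp_force: 63.6
```

Run:
```python
from h import *
d=np.array([-.6235,.1124,.7737])
a=cam('scene');b=cam('top');o=a['obs'];z=R.from_euler('xyz',o['orientation']).as_matrix()[:,2]
print(o['clock'],o['tool_pos'],-z,np.degrees(np.arccos(-z@d)),o['qpos'].round(2))
foot=o['tool_pos']+.1485*z
print(foot,proj(a,foot),proj(a,o['tool_pos']),proj(b,foot),proj(b,o['tool_pos']))
ia=np.array(a['pixels']);ib=np.array(b['pixels'])
A=cv2.resize(ia[120:300,235:375],(440,566),interpolation=cv2.INTER_CUBIC)
B=cv2.resize(ib[110:260,210:300],(360,600),interpolation=cv2.INTER_CUBIC)
out=np.zeros((600,800,3),np.uint8);out[:566,:440]=A;out[:,440:]=B
cv2.imwrite('pics/fin.png',out)
```

```text
8.85 [0.45062388 0.12028995 0.37831871] [-0.62026278  0.11371178  0.77610805] 0.2581432980236641 [-0.77 -0.45  0.04  2.1   0.61  1.11 -0.61]
[0.54273291 0.10340375 0.26306666] [330.93117815 185.8460646 ] [349.03255373 136.98603816] [233.99942768 214.98000064] [221.01868661 250.12199847]
```

View pics/fin.png

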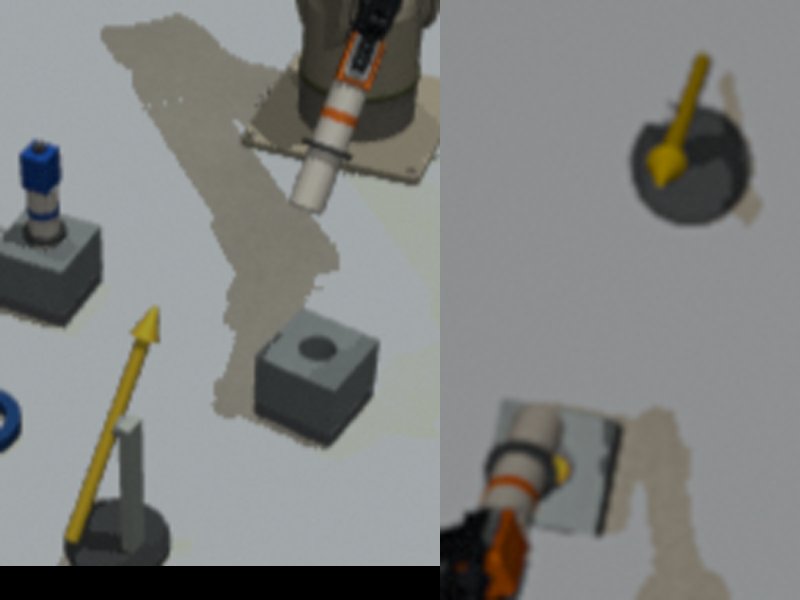

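The scene and top crops show the sensor held clear of everything, leaning like the pointer. I'll check its actual axis from the tube edges, in case it tilted in the grip.

Run:
```python
from h import *
d0=np.array([-.6235,.1124,.7737])
C={n:cam(n) for n in('scene','top')}
o=manip.get_obs();z=-R.from_euler('xyz',o['orientation']).as_matrix()[:,2];tcp=o['tool_pos']
lsd=cv2.createLineSegmentDetector()
def edges(n,p0,p1,half):
    c=C[n];q0,q1=proj(c,p0),proj(c,p1);t=(q1-q0);L=np.linalg.norm(t);t/=L;nn=np.array([-t[1],t[0]])
    S=4;g=cv2.resize(np.array(c['pixels']),None,fx=S,fy=S,interpolation=cv2.INTER_CUBIC)
    for ch in range(3):
      for s in lsd.detect(g[:,:,ch].copy())[0][:,0]:
        a,b=(s[:2]+.5)/S-.5,(s[2:]+.5)/S-.5;v=b-a;l=np.linalg.norm(v)
        if l<9 or abs(v@nn)/l>.15: continue
        mid=(a+b)/2-q0
        if not(-4<mid@t<L+4) or abs(mid@nn)>half: continue
        if v@t<0:a,b=b,a
        v=b-a
        print(n,ch,'off %.1f along %.1f len %.1f dang %.2f'%(mid@nn,mid@t,l,np.degrees(np.arctan2(v@nn,v@t))))
foot=tcp-.1485*z
print('sensor');[edges(n,foot,foot+.12*z,13) for n in C]
pv=np.array([.770,.0106,.1573])
print('pointer');[edges(n,pv-.11*d0,pv+.11*d0,6) for n in C]
```

```text
sensor
scene 0 off 6.6 along 7.6 len 14.3 dang 0.37
scene 1 off 6.6 along 7.7 len 14.2 dang 0.34
scene 1 off -5.6 along 7.1 len 11.3 dang -0.35
scene 2 off 6.6 along 7.7 len 14.2 dang 0.21
scene 2 off -4.8 along 28.4 len 11.8 dang -2.58
scene 2 off 5.9 along 35.4 len 10.0 dang -0.77
top 0 off 8.5 along 11.5 len 9.9 dang 2.12
top 0 off 0.0 along 29.0 len 10.0 dang -5.40
top 1 off 8.5 along 11.8 len 9.5 dang 2.25
top 2 off 8.5 along 12.7 len 9.5 dang 2.70
pointer
scene 0 off 2.6 along 55.5 len 25.9 dang -0.35
scene 0 off -2.3 along 34.2 len 67.9 dang -0.03
scene 0 off 2.5 along 26.0 len 21.5 dang -0.36
scene 1 off 2.9 along 55.5 len 25.7 dang -0.37
scene 1 off 2.9 along 24.7 len 17.6 dang -0.64
scene 1 off -2.6 along 41.7 len 53.1 dang 0.02
scene 1 off -2.6 along 7.6 len 15.0 dang 1.19
scene 1 off 2.1 along 8.5 len 16.6 dang -1.82
scene 2 off 2.1 along 8.5 len 13.9 dang -1.17
scene 2 off 3.0 along 60.2 len 15.3 dang -0.76
scene 2 off 3.0 along 24.7 len 17.0 dang -0.66
scene 2 off 3.0 along 47.7 len 9.6 dang -0.56
scene 2 off 1.2 along 53.6 len 20.1 dang -0.24
scene 2 off 1.2 along 25.2 len 19.3 dang -0.16
top 0 off 1.7 along 8.2 len 20.5 dang 1.19
top 0 off -2.2 along 4.7 len 10.8 dang 3.30
top 0 off -2.2 along 16.8 len 10.8 dang -1.14
top 1 off -2.8 along 3.9 len 10.3 dang 2.09
top 1 off 2.0 along 6.0 len 10.0 dang 3.26
top 2 off -2.9 along 4.1 len 10.1 dang 1.83
top 2 off -1.6 along 16.2 len 10.7 dang -1.24
```

>>> {"fn": "play_rows", "kwargs": {"steps": [[0, 0, 0, 0, 0, 0, 0], [0, 0, 0, 0, 0, 0, 0], [0, 0, 0, 0, 0, 0, 0], [0, 0, 0, 0, 0, 0, 0], [0, 0, 0, 0, 0, 0, 0], [0, 0, 0, 0, 0, 0, 0]]}}

```text
clock: 9.55
tool_pos: [0.4502, 0.1207, 0.3788]
orientation: [2.511, 0.287, 1.761]
wrist_force: [-0.5, -0.1, -2.7]
width: 0.362
grasp_force: 63.6
```

Run:
```python
from h import *
o=manip.get_obs();print(o['clock'],abs(o['joint_vel']).max(),-R.from_euler('xyz',o['orientation']).as_matrix()[:,2],o['grasp_force'])
print(manip.job_done())
```

```text
9.55 0.0019052471275743997 [-0.62212226  0.11297529  0.77472607] 63.61553907394409
the job is handed in; nothing more can be done
None
```

I pressed the orange sensor onto its dock rim for over a second, drew it straight out, and handed in at 9.55 s with it held still and clear, foot about 26 cm up; the arm's lean is within about 0.3° of the measured pointer direction, and image edges put the tube itself within about 2°.

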